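# Dip the plate-oil tin

## Robot

A 6-joint arm with a two-finger parallel gripper is mounted at the origin on the work surface. World frame = base frame: x ahead of the robot, y to its left, z up, the work surface at z = 0. Lengths are in mm, angles in degrees, forces in N, time in s.
With the tool pointing down it reaches from about 300 to 850 mm from the base axis. Payload 4.2 kg.
Tool frame: the origin (TCP) lies midway between the tips of the shut fingers; the grasp point (between the pads) lies 19 mm behind it (env.grip_depth is the distance from the TCP to the grasp point, in mm); z points along the fingers, y is the line along which they close (so a half turn about z gives the same grasp; the last joint's range is limited). The gripper opens to 91 mm and grips with 3 to 60 N. Pads are 32 mm wide; open, the fingers measure 118 mm over their backs; the gripper's body (76 mm by 178 mm) begins 60 mm behind the grasp point.
Start: joints at [75.745, 18.312, 89.639, -0, 72.044, -1.146], TCP at [130.416, 560.031, 213.976] pointing down, gripper open.
Joint ranges: [-177.97, 177.97], [-48.28, 115.42], [12.27, 149.76], [-77.06, 257.06], [2.81, 150.46], [-146.56, 146.56]. Speed limits (degrees/s): [147.25, 147.25, 180, 180, 180, 180].

## Interface

Orientations are given as [roll, pitch, yaw] about the fixed x, y, z axes, in that order (R = Rz(yaw) Ry(pitch) Rx(roll)).
In Python, from workcell import env, eyes gives the robot as it stands.
- The arm moves only by the tool send_rows, never from a script. Its argument "motion" is a list of rows, each a list of 7 numbers: the shift along the world's x, y, z normalised to -1 to 1, where 1 is 0.5 m, then the turn, a rotation vector about the world's x, y, z normalised to -1 to 1, where 1 is 60 degrees, then the opening, from -1 (shut) to 1 (fully open). A call has 1 to 20 rows; each row is the pose to reach, as a shift and turn from the pose commanded when the call began; what a row does not reach only later rows make up. A row lasts 1/8 s, in which the tool goes at most 62.5 mm and 10.7 degrees, less where a joint would pass 70% of its speed; a pose out of reach is approached as far as the arm can. A call with a number of a shift or a turn outside -1 to 1 is refused whole. A call with a gripper value outside its range is refused whole. The fingers move at their own pace and stop on an object; "squeeze" is the grip in N (left out, the last holds). Time passes only in rows, so rows that repeat a pose let the fingers close. It gives the time, the measured TCP pose, the force, the opening and the grip force at its end, in the units of the state.
- env.state(): the state, without advancing time (a new reading comes with each control period).
- eyes.grab_frame(name): name is "side" or "top" or "wrist"; returns a dict with "pixels" (480x640x3 uint8, red, green, blue), "depth" (480x640 float32, mm along the optical axis (not along the pixel's ray), 0 where there is no reading), "fx", "fy", "cx", "cy" (pixels), "distortion" ([k1, k2, p1, p2, k3] as OpenCV has them; the pictures are not rectified), "R" (3x3) and "t" (3): a world point X has camera coordinates R X + t; the wrist camera has in their place "T_tool_cam" (4x4, takes a point from camera to tool coordinates, whose origin is the TCP and whose axes are the flange's). Camera axes: x right, y down, z forward; pixel columns grow to the right and rows downward; lengths in mm; the calibration is good to about 2 mm. A picture is of the moment at which its call begins: read the wrist's pose just before it.
- env.job_done(): hands the job in; it is judged then, once.
The state is a dict: "time_s": time; "qpos": joint angles; "qvel": joint speeds; "effort": joint torques, N m; "ee_pos": TCP position; "ee_rot": TCP orientation; "force": force on the tool from outside, world axes, zero at the start; "torque": the same for the moment, N m; "gripper_width": finger opening in mm; "gripper_force": force on a finger pad.
Only numpy, scipy, OpenCV 4.12 (cv2) and the standard library are available. Lean on these libraries where they do the work, as an engineer would, in place of code of your own. Each camera call takes 0.05 s, during which the arm holds its last target. There are 200 camera calls.

## Task

Check how much plate oil is left: set the loose lid on the open tin so that it sits fully down and level and let go of it, then take the dipstick from its sloping rest, lower it down the lid's neck until its collar stops there, rest it a moment and draw it straight out again, keeping hold of it all the while and leaving the lid seated. Finish holding the dipstick level for reading, clear of everything and at least 20 cm above the bench: it is not put down or let go. Leave the tin where it stands and do not disturb the ink tin, the roller and the ink knife.

Things in the scene. Friction and masses are not known exactly. Their poses are not given: they have to be found in the camera images.
- can: The open plate-oil tin: bare tinplate with a blank paper band, round, 128 mm across, 100 mm high, wall 3 mm (inside about 120 mm across), floor 4 mm thick, a thin wire handle hanging against its side. It stands loose on the bench and weighs about 1.3 kg. Origin at the centre of its underside, z up.
- can_rim (a point): Centre of the tin's open mouth, level with the top of its rim, 100 mm above the bench.
- lid: Loose steel lid of the tin, right way up on the bench, 0.2 kg: flange 138 mm across, 3 mm thick; an upright neck in its middle (tube 23 mm outside, 16 mm bore, open right through, 30 mm tall) to grasp from above. Origin on the axis halfway up the neck: 15 mm below its top, 15 mm above the flange's upper face, 18 mm above the flange's underside, 28 mm above the lid's foot. z up.
- lid_mouth (a point): Centre of the neck's open top, 15 mm above the lid's origin: the dipstick goes in here and its collar stops on this rim. Under the lid's flange a tapered ring, 10 mm deep, 113 mm across at the flange and 105 mm at its foot, drops inside the tin's mouth; seated, the flange lies on the rim and the lid's origin is 18 mm above can_rim.
- dipstick: Dipstick, 200 mm long, 0.1 kg: round wooden handle (16 mm thick, 80 mm long), steel collar (30 mm across, 5 mm thick) at its lower end, then a round steel rod (9 mm) 115 mm long. Origin at the handle's centre; z along the stick from tip to handle (handle spans z -40 to 40 mm). Starts sloping at 45 degrees in its rest, handle uppermost and free; lifts straight up out of it.
- dipstick_collar (a point): Centre of the collar's underside (the face that stops on the neck), 45 mm from the handle's centre. Axes as those of the dipstick.
- dipstick_tip (a point): Tip of the dipstick's rod, 115 mm from the collar's underside, 160 mm from the handle's centre.
- rest: The dipstick's drain rest, fixed: wooden base 150 x 80 x 12 mm, post, and an open metal V gutter sloping at 45 degrees from its high end (103 mm up, towards -x; it carries the collar) down towards +x. Origin at the centre of the base's underside; the handle's centre is 68 mm towards its -x side and 135 mm up, the tip 45 mm towards its +x side and 22 mm up.
- ink_tin: Bystander: a closed ink tin, 95 mm across, 70 mm high. Origin at the centre of its underside.
- brayer: Bystander: an ink roller (rubber roller 38 mm across and 100 mm long, wire frame, wooden handle). Origin on the bench below the middle of the roller.
- ink_knife: Bystander: an ink knife lying flat, 235 mm long, dark wooden handle and thin steel blade. Origin near the root of the blade, x towards the blade's end.
Not all that is in view belongs to the job. Leave any purple or yellow look-alike of the rest alone.

How it is judged (in metres and radians):
On the way, in this order (a step that is already met when the one before it is completed fails the run):
1. the lid sits fully down and level on the tin, let go (z of lid in the frame of can_rim between 0.015 and 0.0205 m and horizontal distance between lid and can_rim below 0.006 m and angle between lid's own z axis and vertical below 0.04 rad and contact force between the fingers and lid below 0.1 N), for 0.2 s.
2. the dipstick, in the hand, is down the neck with its collar stopped on the neck of the seated lid (z of dipstick_collar in the frame of lid_mouth below 0.0025 m and horizontal distance between dipstick_collar and lid_mouth below 0.006 m and angle between the z axis of dipstick and the z axis of lid, either way round below 0.12 rad and contact force between dipstick and lid above 0.2 N and contact force between the fingers and dipstick above 0.5 N and z of lid in the frame of can_rim below 0.0205 m and angle between lid's own z axis and vertical below 0.04 rad), for 0.2 s.
3. the dipstick is drawn right out above the neck, the lid still seated (z of dipstick_tip in the frame of lid_mouth above 0.005 m and contact force between dipstick and lid below 0.05 N and z of lid in the frame of can_rim below 0.0205 m and angle between lid's own z axis and vertical below 0.04 rad), for 0.1 s.
At the end, for the whole second after the job is handed in: The dipstick is held still in the fingers, level within 9 degrees, handle and tip both at least 18.5 cm above the bench, touching nothing else; the lid is seated on the tin (within 2.5 mm of fully down, 6 mm of centred, 0.04 rad of level); the tin stands upright within 3 cm of where it stood (angle between dipstick's own z axis and vertical between 1.41 and 1.73 rad and height (world z) of each of dipstick, dipstick_tip above 0.185 m and contact force between the fingers and dipstick above 0.5 N and contact force between dipstick and lid below 0.05 N and contact force between dipstick and can below 0.05 N and contact force between dipstick and rest below 0.05 N and linear speed of dipstick below 0.03 m/s and angular speed of dipstick below 0.2 rad/s and z of lid in the frame of can_rim between 0.015 and 0.0205 m and horizontal distance between lid and can_rim below 0.006 m and angle between lid's own z axis and vertical below 0.04 rad and angle between can's own z axis and vertical below 0.03 rad and distance of can from where it was at the start of the episode below 0.03 m); the arm keeps its last pose, push and grip.
It fails at once if the dipstick let go of after it was taken from its rest (distance of dipstick from where it was at the start of the episode above 0.08 m and contact force between the fingers and dipstick below 0.02 N).
It fails at once if the tin shoved or tipped (distance of can from where it was at the start of the episode above 0.03 m or angle between can's own z axis and vertical above 0.2 rad).
It fails at once if a bystander disturbed (distance of any of ink_tin, ink_knife from where it was at the start of the episode above 0.02 m or distance of brayer from where it was at the start of the episode above 0.03 m).
It also fails if it takes over 64 s, if anything falls off the work surface, if the arm or the gripper's body presses on something with over 40 N, if the wrist force passes 120 N, or if a joint passes its speed limit or range.

## Working session

There is one attempt and no reset: what is moved stays moved. The work goes in short steps, Python scripts to look and compute and a tool call to move; the robot and the scene stay as the last step left them, time stands still between calls to the robot, and variables do not carry over. Pictures are saved under pics/ and viewed, at most 10 in all, crops included, and the job is handed in when it is done.

Besides the shell and the picture viewer there is one more tool, called after ">>>" as name(argument=value, ...) on one line, values as JSON. send_rows: Moves the arm, as the interface text tells. Its arguments: {"type":"object","properties":{"motion":{"type":"array"},"squeeze":{"type":"number"}},"required":["motion"]}

```bash
mkdir -p pics
cat > h.py <<'E'
import numpy as np, cv2, pickle
from workcell import env, eyes
def grab(n):
    s=env.state(); f=eyes.grab_frame(n); f['state']=s
    pickle.dump(f,open(f'{n}.pkl','wb')); return f
def save(f,name): cv2.imwrite(f'pics/{name}.png',cv2.cvtColor(f['pixels'],cv2.COLOR_RGB2BGR))
def K(f): return np.array([[f['fx'],0,f['cx']],[0,f['fy'],f['cy']],[0,0,1.]])
def world_cam(f):
    # returns camera centre and R_wc
    if 'R' in f:
        R=np.array(f['R']); return -R.T@np.array(f['t']), R.T
    from scipy.spatial.transform import Rotation as Ro
    s=f['state']; T=np.array(f['T_tool_cam']); Rt=Ro.from_euler('xyz',s['ee_rot'],degrees=True).as_matrix()
    return Rt@T[:3,3]+np.array(s['ee_pos']), Rt@T[:3,:3]
def rays(f,uv):
    p=cv2.undistortPoints(np.array(uv,float).reshape(-1,1,2),K(f),np.array(f['distortion'],float)).reshape(-1,2)
    return np.c_[p,np.ones(len(p))]
def onplane(f,uv,z):
    c,R=world_cam(f); d=rays(f,uv)@R.T
    return c+d*((z-c[2])/d[:,2])[:,None]
def pts(f,uv):
    c,R=world_cam(f); uv=np.array(uv,int); d=f['depth'][uv[:,1],uv[:,0]]
    return c+(rays(f,uv)*d[:,None])@R.T
def cloud(f):
    v,u=np.mgrid[0:480,0:640]; uv=np.c_[u.ravel(),v.ravel()]
    return pts(f,uv).reshape(480,640,3)
E
python3 - <<'E'
from h import *
for n in('top','side'):
    f=grab(n); save(f,n+'0'); c,R=world_cam(f); print(n,c,R[:,2])
print(env.state())
E
```

```text
top [ 304.11179966   84.74206405 1405.2054997 ] [ 0.20037314  0.00684044 -0.97969578]
side [ 125.38544598 -671.82280302  914.61681815] [ 0.35707782  0.64349704 -0.6770576 ]
{'time_s': 0.1, 'qpos': array([ 7.57431675e+01,  1.83459206e+01,  8.96967894e+01,  2.00920420e-03,
        7.20435526e+01, -1.14704170e+00]), 'qvel': array([-0.12881784, -0.04088541, -0.17629672, -0.03502137,  0.03965983,
        0.03515021]), 'effort': array([-4.20067699e-04, -4.13336563e+01, -2.32512367e+01,  7.28504523e-02,
        4.21635574e-02, -6.42707596e-05]), 'ee_pos': array([130.31370003, 559.59747048, 213.24277446]), 'ee_rot': array([-1.79913793e+02, -3.63685318e-03,  1.66889586e+02]), 'force': array([ 0.01601456,  0.40452926, -0.25432021]), 'torque': array([ 0.00685524,  0.03358659, -0.00897983]), 'gripper_force': 0.0, 'gripper_width': 91.14935189981021}
```

View pics/top0.png

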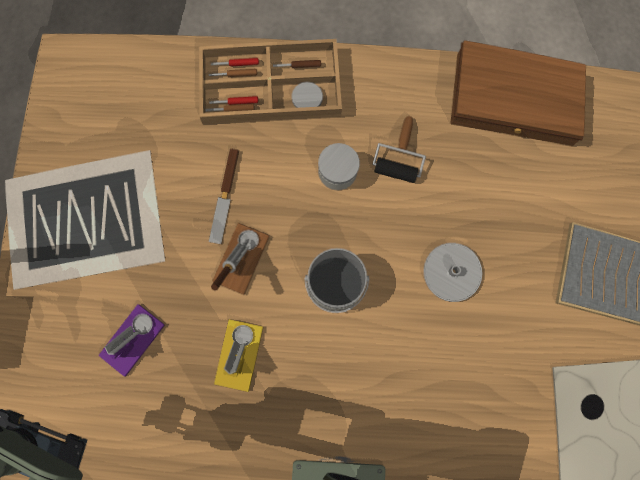

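View pics/side0.png

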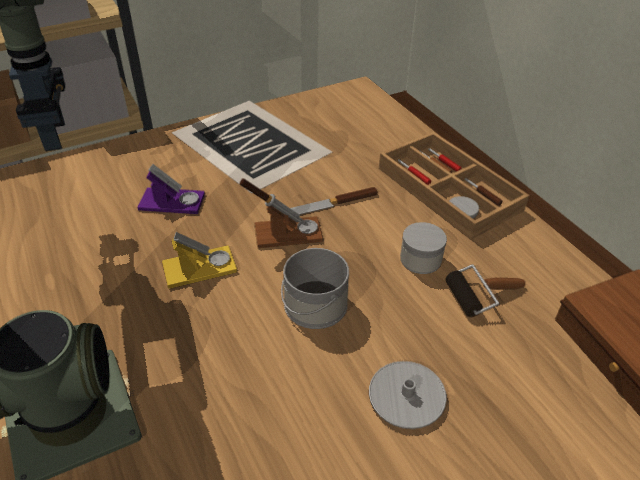

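The top view shows the lid at about (454,271) with its neck near (457,270), the tin's mouth at (338,279), and the brown rest at (240,258). The dipstick handle's end is near (213,287). The side view confirms that layout, with the lid at (408,395), the tin at (316,288) and the handle end at (243,183).

Run:
```python
from h import *
from scipy.optimize import least_squares
def circ(P,r=None):
    P=P[:,:2]; 
    if r is None: g=lambda p:np.hypot(*(P-p[:2]).T)-p[2]; x0=[*P.mean(0),60]
    else: g=lambda p:np.hypot(*(P-p[:2]).T)-r; x0=P.mean(0)
    s=least_squares(g,x0,loss='soft_l1',f_scale=1); return s.x.round(1), np.abs(s.fun).mean().round(2)
for n in('top','side'):
    f=pickle.load(open(n+'.pkl','rb')); C=cloud(f); ok=f['depth']>0
    print(n,'bench z',np.median(C[ok&(abs(C[...,2])<15)][:,2]))
    if n=='top':
        lid0=onplane(f,[[454,271]],13)[0]; can0=onplane(f,[[338,279]],100)[0]; rest0=onplane(f,[[240,258]],12)[0]
        print(lid0,can0,rest0)
    d=np.hypot(C[...,0]-lid0[0],C[...,1]-lid0[1])
    m=(ok&(d<90)&(C[...,2]>7)&(C[...,2]<60)).astype(np.uint8)
    cs=max(cv2.findContours(m,0,cv2.CHAIN_APPROX_NONE)[0],key=cv2.contourArea).reshape(-1,2)
    P=onplane(f,cs,13 if n=='top' else 12)
    print('lid flange',circ(P),'z med',np.median(C[m>0][:,2]))
    m=ok&(d<40)&(C[...,2]>32); print('neck pts',m.sum(),C[m].mean(0).round(1),C[m].max(0),C[m].min(0))
    d=np.hypot(C[...,0]-can0[0],C[...,1]-can0[1])
    m=(ok&(d<90)&(C[...,2]>93)&(C[...,2]<110)).astype(np.uint8); P=C[m>0]
    print('can rim',circ(P),np.median(P[:,2]))
    cs=max(cv2.findContours(m,0,cv2.CHAIN_APPROX_NONE)[0],key=cv2.contourArea).reshape(-1,2)
    print('can rim outer contour',circ(onplane(f,cs,100)))
    # rest
    d=np.hypot(C[...,0]-rest0[0],C[...,1]-rest0[1])
    m=ok&(d<130)&(C[...,2]>115)&(C[...,2]<190); P=C[m]; print('handle pts',m.sum(),P.mean(0),P.max(0),P.min(0))
    u,s,vt=np.linalg.svd(P-P.mean(0)); print(vt[0],s)
    hi=P[P[:,2]>130]; 
    m=(ok&(d<110)&(C[...,2]>7)&(C[...,2]<17)).astype(np.uint8)
    m=cv2.morphologyEx(m,2,np.ones((3,3))); 
    P=C[m>0]; print('base',cv2.minAreaRect(P[:,:2].astype(np.float32)),len(P))
```

```text
top bench z 0.8216196509774818
[ 546.66970308 -242.79683235   13.        ] [498.79282089  28.97378562 100.        ] [546.35875117 253.32197459  12.        ]
lid flange (array([ 544.7, -240.1,   67.8]), np.float64(0.63)) z med 13.6292276733368
neck pts 61 [ 545.6 -239.1   41.1] [ 556.54752482 -227.87844949   49.43777483] [ 534.21967809 -251.47944423   32.358587  ]
can rim (array([501.7,  32.2,  62.3]), np.float64(0.93)) 99.2877770017385
can rim outer contour (array([501.7,  32.2,  63.1]), np.float64(0.64))
handle pts 221 [482.55099443 272.48070207 142.77308146] [520.71019122 289.83998665 172.32910571] [452.26137235 252.20221107 115.07871974]
[-0.69822184  0.25908348  0.66735449] [391.16927439  68.98494015  49.34420873]
base ((546.9354858398438, 251.5357666015625), (79.85202026367188, 148.2472381591797), 71.78665924072266) 954
side bench z 0.41146559688490925
lid flange (array([ 545.1, -240. ,   68.4]), np.float64(0.7)) z med 13.23309619870929
neck pts 132 [ 544.6 -241.5   40.1] [ 556.28121864 -229.77540154   46.01068202] [ 533.7576975  -252.60343411   32.0116697 ]
can rim (array([502.5,  30.5,  62.3]), np.float64(1.18)) 98.21651698770046
can rim outer contour (array([501.5,  28.9,  64.7]), np.float64(1.04))
handle pts 238 [480.22969675 270.90233893 141.00857338] [521.26811449 290.34509144 170.93880267] [452.48432938 248.63850813 115.02737353]
[ 0.69777475 -0.24912893 -0.67159897] [345.96068333  72.54229768  53.07497121]
base ((546.0318603515625, 250.78396606445312), (84.75281524658203, 149.70733642578125), 71.62301635742188) 1114
```

>>> send_rows(motion=[[0.54,-0.72,0.04,0,0,0,1],[0.54,-0.72,0.04,0,0,0,1],[0.54,-0.72,0.04,0,0,0,1],[0.54,-0.72,0.04,0,0,0,1],[0.54,-0.72,0.04,0,0,0,1],[0.54,-0.72,0.04,0,0,0,1],[0.54,-0.72,0.04,0,0,0,1],[0.54,-0.72,0.04,0,0,0,1]], squeeze=40)

```text
time_s: 1.1
ee_pos: [401.9, 197.4, 233.9]
ee_rot: [-180.0, 0.0, 166.6]
force: [-0.1, -0.3, 0.5]
gripper_width: 91.5
gripper_force: 0.0
```

>>> send_rows(motion=[[0.29,-0.88,-0.1,0,0,0,1],[0.29,-0.88,-0.1,0,0,0,1],[0.29,-0.88,-0.1,0,0,0,1],[0.29,-0.88,-0.1,0,0,0,1],[0.29,-0.88,-0.1,0,0,0,1],[0.29,-0.88,-0.1,0,0,0,1],[0.29,-0.88,-0.1,0,0,0,1],[0.29,-0.88,-0.1,0,0,0,1],[0.29,-0.88,-0.1,0,0,0,1],[0.29,-0.88,-0.1,0,0,0,1]])

```text
time_s: 2.35
ee_pos: [545.2, -238.4, 183.6]
ee_rot: [179.9, -0.1, 166.9]
force: [0.9, 0.3, -0.5]
gripper_width: 91.0
gripper_force: 0.0
```

Run:
```python
from h import *
print([a for a in dir(env) if a[0]!='_'])
f=grab('wrist'); save(f,'w1'); s=f['state']; print(s['ee_pos'],s['ee_rot'],s['qpos'],s['time_s'])
C=cloud(f); ok=f['depth']>0
d=np.hypot(C[...,0]-545,C[...,1]+240)
m=ok&(d<40)&(C[...,2]>36)&(C[...,2]<60);P=C[m]; print(m.sum(),P.min(0),P.max(0),P.mean(0),np.median(P[:,2]))
```

```text
['Unreachable', 'grip_depth', 'job_done', 'state']
[ 545.16893016 -238.41061674  183.63267207] [ 1.79936940e+02 -8.00244282e-02  1.66946339e+02] [-2.47535999e+01  2.12936292e+01  8.96218677e+01  4.87032829e-02
  6.91756594e+01 -1.01717245e+02] 2.35
261 [ 534.22357665 -250.91076833   36.01934182] [ 556.68523605 -228.67851523   43.9205469 ] [ 545.10034947 -239.6366734    41.68711745] 42.13717997799722
```

View pics/w1.png

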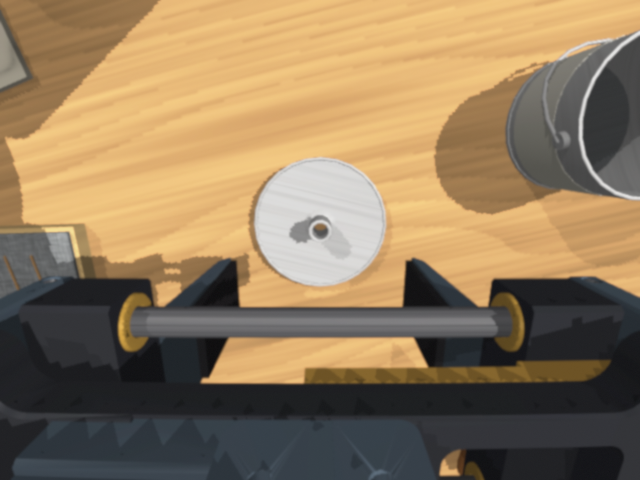

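The wrist view shows the lid centred under the gripper, with its neck at about (320,230) px. The cloud puts the neck at (545.3, -239.8).

>>> send_rows(motion=[[0,-0.002,-0.1,0,0,0,1],[0,-0.002,-0.2,0,0,0,1],[0,-0.002,-0.28,0,0,0,1],[0,-0.002,-0.332,0,0,0,1],[0,-0.002,-0.332,0,0,0,1],[0,-0.002,-0.332,0,0,0,1],[0,-0.002,-0.332,0,0,0,-1],[0,-0.002,-0.332,0,0,0,-1],[0,-0.002,-0.332,0,0,0,-1],[0,-0.002,-0.332,0,0,0,-1],[0,-0.002,-0.332,0,0,0,-1],[0,-0.002,-0.332,0,0,0,-1],[0,-0.002,-0.332,0,0,0,-1],[0,-0.002,-0.332,0,0,0,-1]])

```text
time_s: 4.15
ee_pos: [545.4, -240.8, 17.9]
ee_rot: [180.0, -0.0, 166.9]
force: [-0.1, 1.7, -0.3]
gripper_width: 22.2
gripper_force: 40.0
```

>>> send_rows(motion=[[0,0,0.08,0,0,0,-1],[0,0,0.18,0,0,0,-1],[0,0,0.29,0,0,0,-1],[-0.015,0.1,0.3,0,0,0,-1],[-0.03,0.2,0.3,0,0,0,-1],[-0.05,0.3,0.3,0,0,0,-1],[-0.07,0.4,0.3,0,0,0,-1],[-0.08,0.5,0.3,0,0,0,-1],[-0.087,0.544,0.3,0,0,0,-1],[-0.087,0.544,0.3,0,0,0,-1],[-0.087,0.544,0.3,0,0,0,-1],[-0.087,0.544,0.3,0,0,0,-1]])

```text
time_s: 5.65
ee_pos: [502.0, 30.1, 167.8]
ee_rot: [-180.0, -0.0, 166.8]
force: [0.7, -0.5, -2.0]
gripper_width: 21.9
gripper_force: 40.0
```

Run:
```python
from h import *
print(env.state()['ee_pos'])
from scipy.optimize import least_squares
def circ(P,r):
    P=P[:,:2]; s=least_squares(lambda p:np.hypot(*(P-p[:2]).T)-r,P.mean(0),loss='soft_l1',f_scale=1); return s.x.round(1),np.abs(s.fun).mean().round(2)
f=grab('side');save(f,'s1');C=cloud(f);ok=f['depth']>0
d=np.hypot(C[...,0]-502,C[...,1]-31)
m=ok&(d<75)&(C[...,2]>155)&(C[...,2]<172); P=C[m]
print('lid',m.sum(),np.median(P,0)); 
cc=P.mean(0);u,s,vt=np.linalg.svd(P-cc,full_matrices=False); print('normal',vt[2])
m=ok&(d<75)&(C[...,2]>93)&(C[...,2]<106);print('rim',circ(C[m],62.5),m.sum())
for n in('top',):
    f=grab(n);C=cloud(f);ok=f['depth']>0
    d=np.hypot(C[...,0]-502,C[...,1]-31)
    m=ok&(d<78)&(C[...,2]>155)&(C[...,2]<172); print('lid top',m.sum(),C[m].min(0),C[m].max(0))
    P=C[m]; e=P[np.hypot(*(P[:,:2]-[502,31]).T)>60]; print(circ(e,69))
```

```text
[502.01923645  30.05563305 167.82239256]
lid 2144 [483.07457711  10.03840869 163.17940428]
normal [-1.46116008e-03 -7.98777027e-04 -9.99998613e-01]
rim (array([502.7,  30.7]), np.float64(0.99)) 299
lid top 806 [436.49824962 -30.03455076 156.6935476 ] [531.53996603  97.43889539 171.13482938]
(array([507.7,  28.9]), np.float64(2.6))
```

View pics/s1.png

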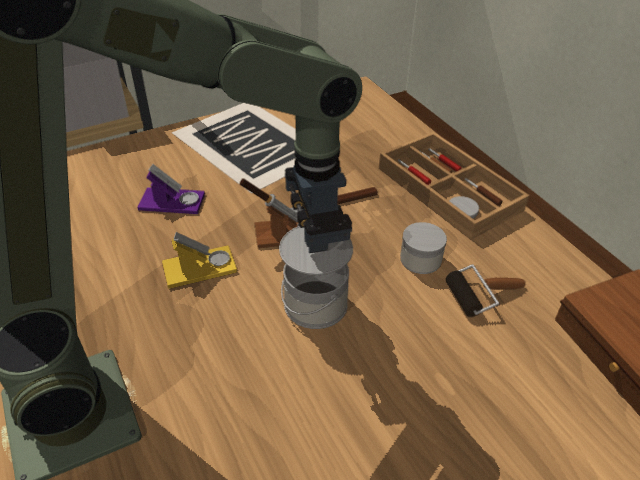

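The lid hangs level at (315,248) px, right above the tin. Lowering it now.

>>> send_rows(motion=[[0,0.001,-0.04,0,0,0,-1],[0,0.001,-0.07,0,0,0,-1],[0,0.001,-0.085,0,0,0,-1],[0,0.001,-0.1,0,0,0,-1],[0,0.001,-0.112,0,0,0,-1],[0,0.001,-0.12,0,0,0,-1],[0,0.001,-0.122,0,0,0,-1],[0,0.001,-0.122,0,0,0,-1],[0,0.001,-0.122,0,0,0,-1]])

```text
time_s: 6.88
ee_pos: [502.0, 31.5, 107.9]
ee_rot: [180.0, 0.0, 166.9]
force: [-2.3, 0.2, 6.6]
gripper_width: 22.0
gripper_force: 40.0
```

>>> send_rows(motion=[[0,0,0,0,0,0,0.5],[0,0,0,0,0,0,1],[0,0,0,0,0,0,1],[0,0,0,0,0,0,1],[0,0,0,0,0,0,1],[0,0,0.06,0,0,0,1],[0,0,0.16,0,0,0,1],[0,0,0.26,0,0,0,1],[-0.02,0.2,0.32,0,0,-0.08,1],[-0.04,0.4,0.32,0,0,-0.08,1],[-0.04,0.48,0.32,0,0,-0.08,1],[-0.04,0.48,0.32,0,0,-0.08,1],[-0.04,0.48,0.32,0,0,-0.08,1]])

```text
time_s: 8.5
ee_pos: [481.4, 275.0, 266.7]
ee_rot: [179.9, -0.0, 162.4]
force: [0.5, 0.0, 0.9]
gripper_width: 91.5
gripper_force: 0.0
```

Run:
```python
from h import *
from scipy.optimize import least_squares
def circ(P,r):
    P=P[:,:2]; s=least_squares(lambda p:np.hypot(*(P-p[:2]).T)-r,P.mean(0),loss='soft_l1',f_scale=1); return s.x.round(1),np.abs(s.fun).mean().round(2)
for n in('top','side'):
    f=grab(n);C=cloud(f);ok=f['depth']>0
    d=np.hypot(C[...,0]-502,C[...,1]-31)
    m=ok&(d<66)&(d>16)&(C[...,2]>90)&(C[...,2]<115); P=C[m]
    A=np.c_[P[:,:2]-[502,31],np.ones(len(P))]; print(n,'plane',np.linalg.lstsq(A,P[:,2],rcond=None)[0])
    m=(ok&(d<80)&(C[...,2]>96)&(C[...,2]<150)).astype(np.uint8)
    cs=max(cv2.findContours(m,0,cv2.CHAIN_APPROX_NONE)[0],key=cv2.contourArea).reshape(-1,2)
    print('lid',circ(onplane(f,cs,102),69))
    m=ok&(d<20)&(C[...,2]>125)&(C[...,2]<145); P=C[m]; print('neck',m.sum(),(P.min(0)+P.max(0))/2,np.median(P[:,2]))
f=grab('wrist');save(f,'w2');s=f['state'];print(s['ee_pos'],s['ee_rot'],s['qpos'].round(1))
C=cloud(f);ok=f['depth']>0
m=ok&(np.hypot(C[...,0]-482,C[...,1]-272)<70)&(C[...,2]>112)&(C[...,2]<190); P=C[m]
c=P.mean(0); vt=np.linalg.svd(P-c,full_matrices=False)[2]; print('handle',m.sum(),c,vt[0])
for z in(120,130,140,150,160):
    q=P[abs(P[:,2]-z)<3]; print(z,len(q),q.mean(0).round(1) if len(q) else '')
```

```text
top plane [7.01863690e-04 1.38359264e-03 1.03078536e+02]
lid (array([500.4,  31.8]), np.float64(0.72))
neck 58 [499.84731373  32.51691301 132.90212708] 132.44128726203155
side plane [1.36382454e-03 7.41700862e-03 1.03097248e+02]
lid (array([501.5,  31.4]), np.float64(0.65))
neck 98 [500.29475335  29.89115816 130.47030959] 130.89247718330398
[481.65873534 271.54876957 266.59174145] [-1.79937061e+02 -1.07158871e-02  1.62167489e+02] [ 28.2  14.7  87.2  -0.   78.2 -43.9]
handle 1079 [483.63576891 274.57081987 142.36687175] [ 0.72212731 -0.24700708 -0.64615761]
120 68 [506.  267.  119.7]
130 68 [495.8 270.5 129.9]
140 79 [486.3 273.6 140.1]
150 83 [476.9 276.9 149.9]
160 202 [460.9 282.3 160.4]
```

View pics/w2.png

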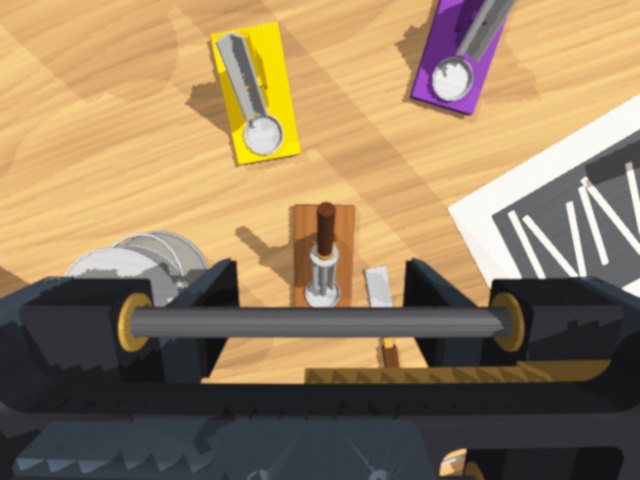

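The lid sits level and fully down, with its flange at 103 mm and its neck at about (500.5, 31.3). The wrist view shows the handle at (326,225) px, aligned with the tool plane.

>>> send_rows(motion=[[-0.006,0.006,-0.1,0,0,0,1],[-0.006,0.006,-0.2,0,0,0,0.5],[-0.006,0.006,-0.26,0,0,0,0.2],[-0.006,0.006,-0.294,0,0,0,0],[-0.006,0.006,-0.294,0,0,0,0],[-0.006,0.006,-0.294,0,0,0,-0.4],[-0.006,0.006,-0.294,0,0,0,-1],[-0.006,0.006,-0.294,0,0,0,-1],[-0.006,0.006,-0.294,0,0,0,-1],[-0.006,0.006,-0.294,0,0,0,-1],[-0.006,0.006,-0.294,0,0,0,-1],[-0.006,0.006,-0.294,0,0,0,-1]], squeeze=50)

```text
time_s: 10.15
ee_pos: [479.3, 275.3, 120.5]
ee_rot: [179.9, 0.0, 162.1]
force: [-0.0, 3.9, 4.1]
gripper_width: 15.3
gripper_force: 50.0
```

>>> send_rows(motion=[[0,0,0.04,0,0,0,-1],[0,0,0.12,0,0,0,-1],[0,0,0.22,0,0,0,-1],[0,0,0.32,0,0,0,-1],[0,0,0.4,0,0,0,-1],[0,0,0.44,0,0,0,-1],[0.003,-0.06,0.44,0.04,0.12,0,-1],[0.006,-0.14,0.44,0.08,0.24,0,-1],[0.009,-0.22,0.44,0.12,0.36,0,-1],[0.012,-0.3,0.44,0.16,0.48,0,-1],[0.015,-0.38,0.44,0.2,0.6,0,-1],[0.018,-0.44,0.44,0.24,0.71,0,-1],[0.018,-0.48,0.44,0.24,0.71,0,-1],[0.018,-0.48,0.44,0.24,0.71,0,-1],[0.018,-0.48,0.44,0.24,0.71,0,-1],[0.018,-0.48,0.44,0.24,0.71,0,-1]])

```text
time_s: 12.15
ee_pos: [487.4, 35.7, 341.1]
ee_rot: [179.2, -44.8, 162.6]
force: [0.4, -0.1, -0.9]
gripper_width: 14.8
gripper_force: 50.0
```

```bash
cat > m.py <<'E'
from h import *
import sys
s=env.state();print(s['ee_pos'].round(1),s['ee_rot'].round(1),s['qpos'].round(1),s['force'].round(1))
for n in('side','top'):
    f=grab(n);save(f,n+sys.argv[1]);C=cloud(f);ok=f['depth']>0
    for lo,hi in((150,185),(185,215),(215,260)):
        m=ok&(np.hypot(C[...,0]-500,C[...,1]-31)<60)&(C[...,2]>lo)&(C[...,2]<hi);P=C[m]
        if m.sum()>3: print(n,lo,m.sum(),np.median(P,0).round(1),P.min(0).round(1),P.max(0).round(1))
E
python3 m.py 3
```

```text
[487.4  35.7 341.1] [179.2 -44.8 162.6] [ -4.1  30.6  65.7  12.7 126.9 -72.7] [ 0.4 -0.1 -0.9]
side 185 46 [499.7  29.1 203.4] [495.4  25.9 188.5] [505.7  33.6 214.7]
side 215 96 [498.8  29.2 238.3] [494.8  23.7 216.2] [505.   32.5 260. ]
top 185 5 [496.1  34.5 205.8] [495.1  30.6 205.3] [498.8  36.3 212.3]
top 215 8 [496.1  34.3 222.6] [495.1  29.1 216.4] [500.1  37.2 235.6]
```

View pics/side3.png

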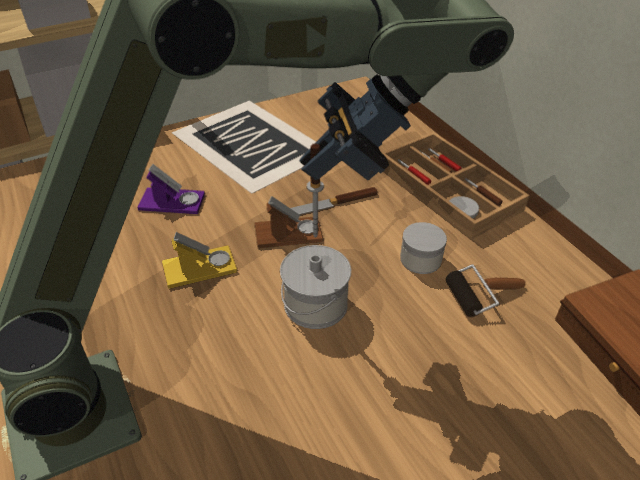

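The side view shows the stick hanging nearly vertical over the neck, with its tip at about (315,233) px and the neck at (316,260). I'll compare the top and wrist views for the other direction.

Run:
```python
from h import *
f=grab('wrist');s=f['state']
w=cv2.cvtColor(f['pixels'],cv2.COLOR_RGB2BGR)
t=cv2.imread('pics/top3.png')[190:350,270:430]; d=cv2.imread('pics/side3.png')[160:320,240:400]
k=lambda a:cv2.resize(a,(300,300),interpolation=cv2.INTER_CUBIC)
img=np.vstack([np.hstack([k(t),k(d)]),np.zeros((0,600,3),np.uint8)])
w=cv2.resize(w,(400,300)); img=np.hstack([img,]); out=np.zeros((600,600,3),np.uint8); out[:300]=img; out[300:,:400]=w
cv2.imwrite('pics/c3.png',out)
```

```text
(no output)
```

View pics/c3.png

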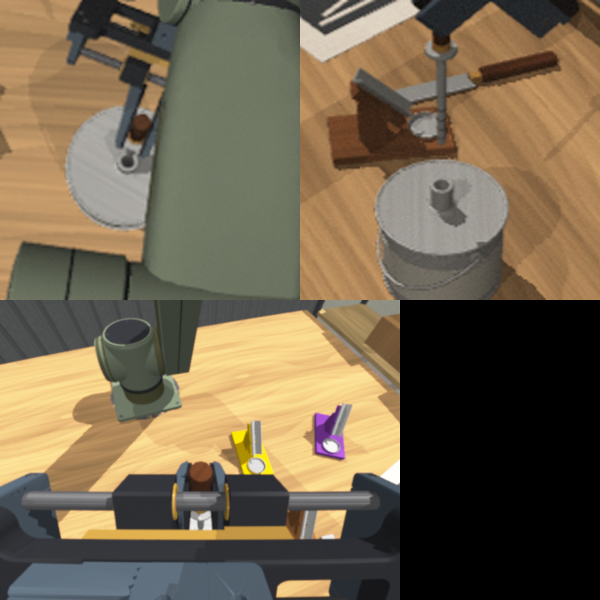

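The crops show the stick end-on in the top view, handle top at about (345,258) px and neck at (338,276). In the side crop the rod stands just above the neck. The fingers fix the stick in the closing direction, so I'll get the other direction from the side view.

```bash
cat > ax.py <<'E'
from h import *
from scipy.spatial.transform import Rotation as Ro
f=grab('side'); s=f['state']; C=cloud(f); ok=f['depth']>0
tcp=np.array(s['ee_pos']); Rt=Ro.from_euler('xyz',s['ee_rot'],degrees=True).as_matrix(); yt=Rt[:,1]; g=tcp-19*Rt[:,2]
cw,R=world_cam(f)
def axis(m,n,p0):
    pc=[]
    for r in np.unique(np.nonzero(m)[0]):
        c=np.nonzero(m[r])[0]; pc.append([c.mean(),r])
    pc=np.array(pc); d=rays(f,pc)@R.T
    X=cw+d*((n@(p0-cw))/(d@n))[:,None]; return X
d=np.hypot(C[...,0]-g[0],C[...,1]-g[1])
X=axis(ok&(d<14)&(C[...,2]<g[2]-60)&(C[...,2]>142),yt,tcp)
px=np.polyfit(X[:,2],X[:,0],1);py=np.polyfit(X[:,2],X[:,1],1)
print('tcp',tcp.round(1),'grasp',g.round(1),'yt',yt.round(3))
print('rod z',X[0,2],X[-1,2],'slope deg',np.degrees([px[0],py[0]]),'rms',np.std(X[:,0]-np.polyval(px,X[:,2])))
for z in(X[-1,2],g[2]):print('rod@',z.round(),np.polyval(px,z).round(1),np.polyval(py,z).round(1))
nk=np.array([500.6,31.3,120])
if X[-1,2]>145:
    d=np.hypot(C[...,0]-nk[0],C[...,1]-nk[1])
    N=axis(ok&(d<15)&(C[...,2]>110)&(C[...,2]<128),np.array([.307,.952,0]),nk); print('neck',len(N),np.median(N,0))
E
python3 ax.py
```

```text
tcp [487.6  35.3 340.5] grasp [500.3  31.  354. ] yt [0.31  0.951 0.01 ]
rod z 290.1743180246243 186.66170416282614 slope deg [-0.4551425  -0.44248421] rms 0.2501812855238573
rod@ 187.0 501.4 32.4
rod@ 354.0 500.0 31.1
neck 13 [501.40011051  31.04198117 117.72238566]
```

>>> send_rows(motion=[[0,-0.002,-0.04,0,0,0,-1],[0,-0.002,-0.08,0,0,0,-1],[0,-0.002,-0.1,0,0,0,-1],[0,-0.002,-0.115,0,0,0,-1],[0,-0.002,-0.13,0,0,0,-1],[0,-0.002,-0.145,0,0,0,-1],[0,-0.002,-0.16,0,0,0,-1],[0,-0.002,-0.16,0,0,0,-1]])

```text
time_s: 13.35
ee_pos: [487.7, 33.5, 259.5]
ee_rot: [179.3, -45.0, 162.4]
force: [-0.2, 0.7, -1.6]
gripper_width: 15.8
gripper_force: 50.0
```

```bash
python3 ax.py
```

```text
tcp [487.7  33.5 259.5] grasp [500.5  29.2 272.9] yt [0.311 0.95  0.009]
rod z 208.684626798144 136.91831983448253 slope deg [-0.68086556 -0.33317531] rms 0.07877325157457934
rod@ 137.0 501.0 30.4
rod@ 273.0 499.4 29.6
```

>>> send_rows(motion=[[0,0.002,-0.03,0,0,0,-1],[0,0.002,-0.06,0,0,0,-1],[0,0.002,-0.09,0,0,0,-1],[0,0.002,-0.12,0,0,0,-1],[0,0.002,-0.14,0,0,0,-1],[0,0.002,-0.155,0,0,0,-1],[0,0.002,-0.165,0,0,0,-1],[0,0.002,-0.17,0,0,0,-1],[0,0.002,-0.17,0,0,0,-1]])

```text
time_s: 14.52
ee_pos: [488.0, 34.5, 175.1]
ee_rot: [179.2, -44.9, 162.4]
force: [-0.1, 0.5, -2.7]
gripper_width: 15.2
gripper_force: 50.0
```

>>> send_rows(motion=[[0,0,-0.004,0,0,0,-1],[0,0,-0.006,0,0,0,-1],[0,0,-0.006,0,0,0,-1]])

```text
time_s: 14.9
ee_pos: [487.9, 34.6, 172.0]
ee_rot: [179.2, -45.0, 162.4]
force: [-0.1, -0.2, -0.3]
gripper_width: 15.1
gripper_force: 50.0
```

>>> send_rows(motion=[[0,0,-0.003,0,0,0,-1],[0,0,-0.006,0,0,0,-1],[0,0,-0.006,0,0,0,-1],[0,0,-0.006,0,0,0,-1]])

```text
time_s: 15.4
ee_pos: [488.0, 34.5, 170.7]
ee_rot: [179.2, -45.0, 162.5]
force: [1.9, -0.7, 7.2]
gripper_width: 15.4
gripper_force: 50.0
```

>>> send_rows(motion=[[0,0,-0.002,0,0,0,-1],[0,0,-0.002,0,0,0,-1],[0,0,-0.002,0,0,0,-1],[0,0,-0.002,0,0,0,-1],[0,0,-0.002,0,0,0,-1]])

```text
time_s: 16.02
ee_pos: [487.9, 34.5, 170.7]
ee_rot: [179.1, -45.0, 162.5]
force: [2.6, -1.2, 11.3]
gripper_width: 15.4
gripper_force: 50.0
```

```bash
python3 m.py 4
python3 - <<'E'
import cv2
d=cv2.imread('pics/side4.png')[180:340,220:420]
cv2.imwrite('pics/c4.png',cv2.resize(d,(800,600),interpolation=cv2.INTER_CUBIC))
E
```

```text
[487.9  34.5 170.7] [179.1 -45.  162.5] [ -4.3  36.4  80.   10.7 107.3 -77.3] [ 2.6 -1.2 11.3]
side 150 175 [492.7  16.6 178.2] [472.1   5.8 150.5] [517.8  49.9 184.9]
side 185 462 [497.3  15.3 199.9] [473.9  -3.3 185.1] [530.2  50.8 215. ]
side 215 507 [517.8  12.3 232.7] [490.7 -28.  215. ] [548.4  71.8 260. ]
top 150 31 [491.1  31.9 176.9] [471.4  24.5 150.8] [497.7  52.6 184.8]
top 185 230 [493.8  31.1 203.2] [472.1  11.7 185.2] [537.5  52.6 215. ]
top 215 204 [518.   35.  225.5] [490.8  12.7 215.2] [550.2  73.7 260. ]
```

View pics/c4.png

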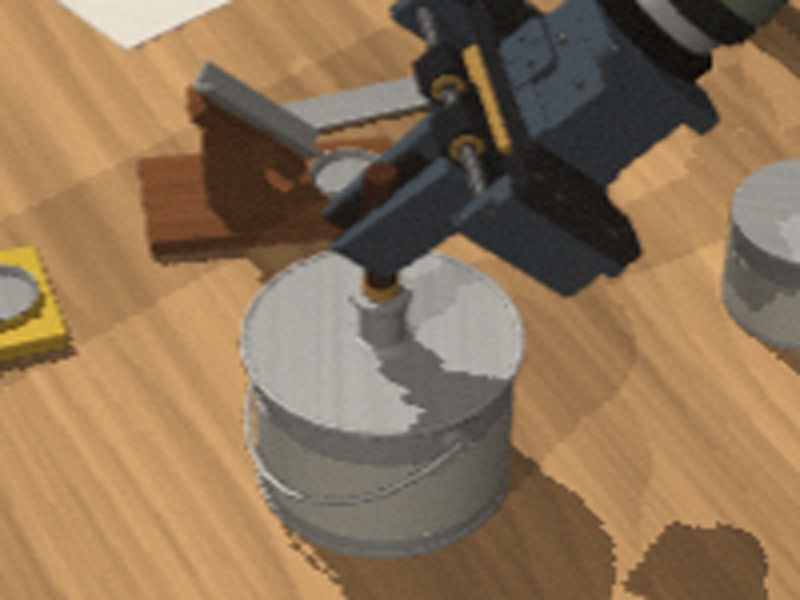

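The collar sits on the neck at crop (383,300), and the lid is still down. Drawing the stick straight out.

>>> send_rows(motion=[[0,0,0.004,0,0,0,-1],[0,0,0.02,0,0,0,-1],[0,0,0.05,0,0,0,-1],[0,0,0.08,0,0,0,-1],[0,0,0.12,0,0,0,-1],[0,0,0.16,0,0,0,-1],[0,0,0.2,0,0,0,-1],[0,0,0.24,0,0,0,-1],[0,0,0.28,0,0,0,-1],[0,0,0.32,0,0,0,-1],[0,0,0.36,0,0,0,-1],[0,0,0.4,0,0,0,-1],[0,0,0.4,0,0,0,-1]])

```text
time_s: 17.75
ee_pos: [488.0, 34.5, 369.6]
ee_rot: [179.1, -44.7, 162.5]
force: [-0.4, 0.3, -1.4]
gripper_width: 15.4
gripper_force: 50.0
```

```bash
python3 ax.py
```

```text
tcp [488.   34.5 369.6] grasp [500.7  30.2 383.1] yt [0.311 0.95  0.011]
rod z 320.6174964250837 216.29648574700002 slope deg [-0.9382076  -0.32834657] rms 0.274680484408174
rod@ 216.0 502.3 31.5
rod@ 383.0 499.6 30.6
neck 15 [501.02919467  31.16159374 117.46332651]
```

>>> send_rows(motion=[[0.02,0,0.02,-0.04,-0.12,0,-1],[0.04,0,0.04,-0.08,-0.24,0,-1],[0.06,0,0.06,-0.12,-0.36,0,-1],[0.08,0,0.08,-0.16,-0.48,0,-1],[0.1,0,0.08,-0.2,-0.6,0,-1],[0.12,0,0.08,-0.24,-0.71,0,-1],[0.12,0,0.08,-0.24,-0.71,0,-1],[0.12,0,0.08,-0.24,-0.71,0,-1]])

```text
time_s: 18.8
ee_pos: [547.6, 34.4, 407.1]
ee_rot: [-180.0, -0.2, 162.1]
force: [0.5, -0.2, -1.8]
gripper_width: 14.9
gripper_force: 50.0
```

>>> send_rows(motion=[[0.02,0,0,-0.04,-0.12,0,-1],[0.04,0,0,-0.08,-0.24,0,-1],[0.06,0,0,-0.12,-0.36,0,-1],[0.08,0,0,-0.16,-0.48,0,-1],[0.1,0,0,-0.2,-0.6,0,-1],[0.12,0,0,-0.24,-0.71,0,-1],[0.12,0,0,-0.24,-0.71,0,-1],[0.12,0,0,-0.24,-0.71,0,-1],[0.12,0,0,-0.24,-0.71,0,-1],[0.12,0,0,-0.24,-0.71,0,-1],[0.12,0,0,-0.24,-0.71,0,-1]])

```text
time_s: 20.18
ee_pos: [608.1, 34.4, 408.2]
ee_rot: [-179.3, 45.0, 162.4]
force: [0.1, 0.0, -0.8]
gripper_width: 15.0
gripper_force: 50.0
```

Run:
```python
from h import *
from scipy.spatial.transform import Rotation as Ro
s=env.state();print(s['qpos'].round(1),s['qvel'].round(2))
Rt=Ro.from_euler('xyz',s['ee_rot'],degrees=True).as_matrix(); g=s['ee_pos']-19*Rt[:,2]; print('grasp',g,'tool z',Rt[:,2])
for n in('side','top'):
    f=grab(n);save(f,n+'5');C=cloud(f);ok=f['depth']>0
    w=C-g; al=w@np.array([.95,-.31,0]); la=abs(w@Rt[:,1])
    m=ok&(al>65)&(al<180)&(la<12)&(abs(w[...,2])<60);P=C[m]
    if m.sum()>5:
        c=P.mean(0);v=np.linalg.svd(P-c,full_matrices=False)[2][0];print(n,m.sum(),c.round(1),v.round(3),al[m].max())
    d=np.hypot(C[...,0]-501,C[...,1]-31);m=ok&(d<66)&(d>16)&(C[...,2]>90)&(C[...,2]<115);P=C[m]
    if m.sum()>200: print('lid',np.linalg.lstsq(np.c_[P[:,:2]-[501,31],np.ones(len(P))],P[:,2],rcond=None)[0])
```

```text
[ 14.4  -1.   99.4 -32.2  46.4 -42.5] [ 0.12 -0.    0.32 -0.09 -0.17  0.05]
grasp [595.40193073  38.65703214 421.61464985] tool z [ 0.669406   -0.22641033 -0.70755493]
side 310 [ 7.025e+02 -1.000e-01  4.234e+02] [-0.952  0.307 -0.011] 164.46098940575763
lid [3.65150826e-03 1.05715349e-02 1.03136408e+02]
top 284 [702.6   2.9 425.4] [-0.947  0.32  -0.006] 165.12063583868746
lid [-2.59091631e-03  3.23577043e-04  1.03291830e+02]
```

View pics/side5.png

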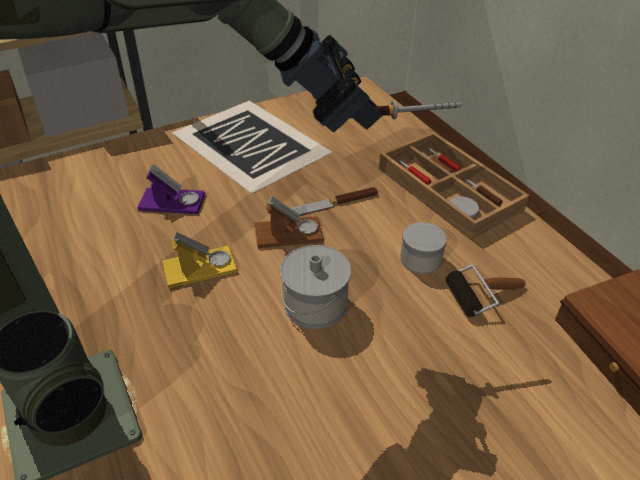

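The side view shows the stick held level from (380,108) to (460,105) px, at about 42 cm height and within 1° of level. The lid is seated at (316,275) and the bystanders have not moved. Handing in.

```bash
python3 -c "
from h import *
print(env.job_done())"
```

```text
the job is handed in; nothing more can be done
None
```

I handed the job in: the lid is seated level on the tin, and the dipstick was lowered until its collar stopped on the neck, drawn straight out, and is held level about 42 cm above the bench; no verdict came back.

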